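# Unlatch the grinding handpiece, draw it from its rest and hold it ready over the cast

## Task

Get the grinding handpiece ready for work: swing the steel hasp with the red knob well clear of it, draw the handpiece up out of its forked rest, and tip it nose down at about 45 degrees. Finish still holding it there in the gripper, raised and still, with its small grinding wheel a few centimetres above the middle of the white plaster cast. Do not shift either cast, the block of burs or the paste tube, and leave the hasp open.

Things in the scene. Friction and masses are not known exactly. Their poses are not given: they have to be found in the camera images.
- rest: Fixed rest: dark base plate 84 x 150 x 10 mm (long in y), two grey forked posts 58 mm wide, tops 70 mm above the table: nose post at y -42 mm (10 thick), tail post at y +50 (16 thick). Forks open upward, 31 wide, floor 36 mm above the table. Between the posts, y -37 to +42, is only the plate. Origin on the table under the middle, z up; the handpiece's nose lies toward -y.
- hasp (a joint): Angle (rad) of the steel hasp bar, 60 mm long, over the tail post's fork, 71 to 76 mm above the table. 0 to 0.2 = shut (bar along the rest's +x from the pin); swings level, anticlockwise from above, toward the rest's +y, to a stop at 1.9; 1.2 or more is well clear. Light friction, about 0.5 N at the knob; stays where it is left.
- hasp_knob (a point): Middle of the upright red knob on the hasp's free end: round, 13 mm diameter, 22 mm tall (76 to 98 mm above the table).
- hasp_pin (a point): The hasp's upright hinge pin, on the axis, 73.5 mm above the table; 60 mm from the knob's axis.
- handpiece_mid (a point): Grip place on the handpiece's axis, half-way between the posts, near its balance point. Black sleeve of 27 mm diameter narrowing to 20 at the nose, 203 mm long in all, about 0.2 kg; lies level in the rest, axis 50 mm above the table. Its y axis runs along the sleeve to the tail; nose toward -y. From above, 22 mm wide fingers have over 25 mm free each side.
- wheel_tip (a point): End of the small red grinding wheel at the nose of the handpiece, on its axis: 106 mm from point handpiece_mid in the handpiece's -y direction. The white nose and wheel look solid but are not felt by contact.
- cast_mid (a point): Middle of the white plaster cast (the other cast is tan), half-way up: the cast is 52 x 58 x 27 mm and stands on the table, so this is 13.5 mm above it. It is loose. A big brown carton, about 0.2 m high, stands fixed on the table beyond it to the right (robot's view).
- cast_white: The same white cast; origin at the centre of its underside.
- cast_tan: Tan plaster cast, 52 x 58 x 27 mm, a bystander; origin at the centre of its underside.
- bur_block: Pink drilled block with standing burs, 62 x 104 x 57 mm, a bystander; origin at the centre of its underside.
- paste_tube: White squeeze tube with a green cap, lying, 31 x 104 x 24 mm, a bystander; origin at the centre of its underside.
- handpiece: The handpiece itself: origin under its sleeve, 13.7 mm below its axis, 5 mm noseward of point handpiece_mid.
There are look-alikes about, which are no part of the job. Of the things like the handpiece, leave any that is turquoise; of the rest the smaller one is meant.

How it is judged:
On the way, in this order (a step that is already met when the one before it is completed fails the run):
1. the hasp is swung at least 1.2 rad open while the handpiece still lies in the rest (value of joint hasp above 1.2 rad and distance of handpiece_mid from where it was at the start of the episode below 0.02 m), for 0.2 s.
2. the handpiece is held by the fingers, drawn up clear of the rest (its middle more than 0.10 m above the table) (height (world z) of handpiece_mid above 0.1 m and contact force between handpiece and the fingers above 1 N and contact force between handpiece and rest below 0.1 N), for 0.2 s.
At the end, for the whole second after the job is handed in: Held still in the fingers, off rest and cast; middle over 0.10 m up; nose down 30 to 60 degrees; wheel tip within 30 mm sideways of the white cast's middle and 15 to 90 mm above its top (0.042 to 0.117 m up); hasp at least 1.2 rad open; white cast moved under 15 mm (all of step 2 and value of joint hasp above 1.2 rad and contact force between handpiece and cast_white below 0.1 N and angle between handpiece_mid's own y axis and vertical between 0.52 and 1.05 rad and horizontal distance between wheel_tip and cast_mid below 0.03 m and height (world z) of wheel_tip between 0.042 and 0.117 m and linear speed of handpiece below 0.03 m/s and distance of cast_white from where it was at the start of the episode below 0.015 m); the arm keeps its last pose, push and grip.
It fails at once if the white cast is shifted more than 15 mm (distance of cast_white from where it was at the start of the episode above 0.015 m).
It fails at once if the tan cast is shifted more than 15 mm (distance of cast_tan from where it was at the start of the episode above 0.015 m).
It fails at once if the drilled block with burs is shifted more than 15 mm (distance of bur_block from where it was at the start of the episode above 0.015 m).
It fails at once if the paste tube is shifted more than 15 mm (distance of paste_tube from where it was at the start of the episode above 0.015 m).
It also fails if it takes over 48 s, if anything falls off the work surface, if the arm or the gripper's body presses on something with over 40 N, if the wrist force passes 120 N, or if a joint passes its speed limit or range.

## Robot

A 6-joint arm with a two-finger parallel gripper is mounted at the origin on a cart in front of the work surface, level with it; the furniture and walls round the work are solid. World frame = base frame: x ahead of the robot, y to its left, z up, the work surface at z = 0. Lengths are in m, angles in rad, forces in N, time in s.
With the tool pointing down it reaches from about 0.375 to 0.975 m from the base axis. Payload 3.8 kg.
Tool frame: the origin (TCP) lies midway between the tips of the shut fingers; the grasp point (between the pads) lies 19 mm behind it; z points along the fingers, y is the direction in which the jaws open and shut (so a half turn about z gives the same grasp; the last joint's range is limited). The gripper opens to 85 mm and grips with 20 to 120 N. Pads are 22 mm wide; open, the fingers measure 114 mm over their backs; the gripper's body (76 mm by 85 mm) begins 54 mm behind the grasp point. The pads swing forward as they close: fully open they stand 13 mm farther back than shut.
Start: joints at [1.279, 0.264, 1.604, -0, 1.274, -0.037], TCP at [0.17, 0.653, 0.231] pointing down, gripper open.
Joint ranges: [-2.63, 2.63], [-0.94, 2.18], [0.31, 2.57], [-1.31, 4.45], [0, 2.66], [-2.55, 2.55]. Speed limits (rad/s): [2.57, 2.57, 3.14, 3.14, 3.14, 3.14].

## Interface

Orientations are given as a rotation vector (axis times angle).
In Python, from workcell import bot gives the robot as it stands. The module is installed in compiled form; this text tells all that it offers.
- The arm moves only by the tool move_arm, never from a script. Its argument "steps" is a list of rows, each a list of 5 numbers: the shift along the tool's x, y, z in mm, then the turn about the tool's z in degrees, then the opening in per cent of the stroke, from 0 (shut) to 100 (fully open). In form: [[tx, ty, tz, turn, claw], ...]. A call has 1 to 20 rows; each row is the pose to reach, as a shift and turn from the pose commanded when the call began, along the tool's axes at that moment; what a row does not reach only later rows make up. A row lasts 1/10 s, in which the tool goes at most 50 mm and 8.59 degrees, less where a joint would pass 70% of its speed; a pose out of reach is approached as far as the arm can. A call with a gripper value outside its range is refused whole. The fingers move at their own pace and stop on an object; "newtons" is the grip in N (left out, the last holds). Time passes only in rows, so rows that repeat a pose let the fingers close. It gives the time, the measured TCP pose, the force and the opening at its end, in the units of the state.
- bot.read_state(): the state, without advancing time (a new reading comes with each control period).
- bot.read_camera(name): name is "scene" or "top" or "wrist"; returns a dict with "pixels" (420x560x3 uint8, red, green, blue), "depth" (420x560 float32, m along the optical axis (not along the pixel's ray), 0 where there is no reading), "fovy" (degrees; the focal length in pixels is half the picture's height over the tangent of half this angle, whatever the lens; pixels are square), "cx", "cy" (the principal point, pixels), "k1" (the pictures are not rectified: a ray, as slopes to the right and down, at radius r is drawn at 1 + k1 r^2 times it, then the intrinsics apply), "xyz" and "attitude" of the camera in the world. Camera axes: x right, y up, looking along -z (the intrinsics and any distortion apply to the point x, -y, -z); pixel columns grow to the right and rows downward; lengths in m; the calibration is good to about 2 mm. A picture is of the moment at which its call begins.
- bot.finish_job(): hands the job in, once; it reports no verdict.
The state is a dict: "time": time; "q": joint angles; "joint_vel": joint speeds; "joint_torque": joint torques, N m; "tool_pos": TCP position; "tcp_rot": TCP orientation; "wrist_force": force on the tool from outside, world axes, zero at the start; "torque": the same for the moment, N m; "width": opening from 0.0 (shut) to 1.0 (fully open).
Only numpy, scipy, OpenCV 4.12 (cv2) and the standard library are available. Lean on these libraries where they do the work, as an engineer would, in place of code of your own. Each camera call takes 0.05 s, during which the arm holds its last target.

## Working session

There is one attempt and no reset: what is moved stays moved. The work goes in short steps, Python scripts to look and compute and a tool call to move; the robot and the scene stay as the last step left them, time stands still between calls to the robot, and variables do not carry over. Pictures are saved under pics/ and viewed, and the job is handed in when it is done.

Besides the shell and the picture viewer there is one more tool, called after "Call:" by a JSON object that holds its "name" and its "arguments". move_arm: Moves the arm, as the interface text tells. Its arguments: {"type":"object","properties":{"steps":{"type":"array","items":{"type":"array","items":{"type":"number"}}},"newtons":{"type":"number"}},"required":["steps"]}

```bash
mkdir -p pics
cat > h.py <<'E'
import numpy as np, cv2
from scipy.spatial.transform import Rotation as R
from workcell import bot
def snap(n,tag):
    c=bot.read_camera(n); cv2.imwrite(f'pics/{tag}.png',cv2.cvtColor(c['pixels'],cv2.COLOR_RGB2BGR))
    np.save(f'pics/{tag}.npy',c,allow_pickle=True); return c
def load(tag): return np.load(f'pics/{tag}.npy',allow_pickle=True).item()
def att(c):
    a=np.array(c['attitude']); 
    return a if a.shape==(3,3) else R.from_rotvec(a).as_matrix()
def ray(c,u,v):
    f=c['pixels'].shape[0]/2/np.tan(np.radians(c['fovy'])/2)
    K=np.array([[f,0,c['cx']],[0,f,c['cy']],[0,0,1.]])
    p=cv2.undistortPoints(np.array([[[u,v]]],float),K,np.array([c['k1'],0,0,0.]),None,None)[0,0]
    # note d is unnormalised, depth along axis
    return np.array(c['xyz']),att(c)@np.array([p[0],-p[1],-1])
def onz(c,u,v,z):
    o,d=ray(c,u,v); return o+d*(z-o[2])/d[2]
def dep(c,u,v):
    o,d=ray(c,u,v); return o+d*c['depth'][int(round(v)),int(round(u))]
def cloud(c):
    h,w=c['depth'].shape; f=h/2/np.tan(np.radians(c['fovy'])/2)
    K=np.array([[f,0,c['cx']],[0,f,c['cy']],[0,0,1.]])
    vv,uu=np.mgrid[0:h,0:w]; p=cv2.undistortPoints(np.stack([uu,vv],-1).reshape(-1,1,2).astype(float),K,np.array([c['k1'],0,0,0.]),None,None).reshape(h,w,2)
    d=np.stack([p[...,0],-p[...,1],-np.ones((h,w))],-1)*c['depth'][...,None]
    return d@att(c).T+np.array(c['xyz'])
E
python3 - <<'E'
from h import *
for n in('scene','top','wrist'):
    c=snap(n,n+'0'); print(n,c['fovy'],c['cx'],c['cy'],c['k1'],c['xyz'],c['attitude'])
print(bot.read_state())
E
```

```text
scene 51.140674576259485 282.31475177450295 212.5379346309829 -0.044487175227707815 [ 0.10652001 -0.566701    0.9639386 ] [ 0.69749637 -0.2183988  -0.54308423]
top 42.176258027026385 283.0710620805871 206.19446520913468 -0.010727059163778798 [0.35301956 0.08084801 1.66094248] [ 0.08753388 -0.10400317 -1.56264047]
wrist 59.25401070059462 279.23204008811535 209.17610290565733 -0.07587351337288796 [0.10105966 0.67065226 0.37324488] [-0.24329095 -0.18558113  1.30541817]
{'time': 0.15, 'q': array([ 1.27908383e+00,  2.64623322e-01,  1.60505896e+00, -1.78613732e-05,
        1.27367167e+00, -3.68794173e-02]), 'joint_vel': array([ 7.61635608e-04, -1.92897424e-03, -3.29270207e-03, -1.16651238e-05,
       -6.97610899e-04,  7.18723556e-04]), 'joint_torque': array([-4.53974299e-04, -5.15907347e+01, -3.67953122e+01, -1.78272521e-04,
        8.14240862e-03,  6.96198597e-06]), 'tool_pos': array([0.16999069, 0.65266974, 0.23021961]), 'tcp_rot': array([-3.99165841e-01, -3.11585613e+00,  2.73353626e-03]), 'wrist_force': array([0.35587436, 0.23785628, 0.7386556 ]), 'torque': array([-0.00603254, -0.02593362, -0.06971683]), 'width': 1.0008526392005128}
```

View pics/scene0.png

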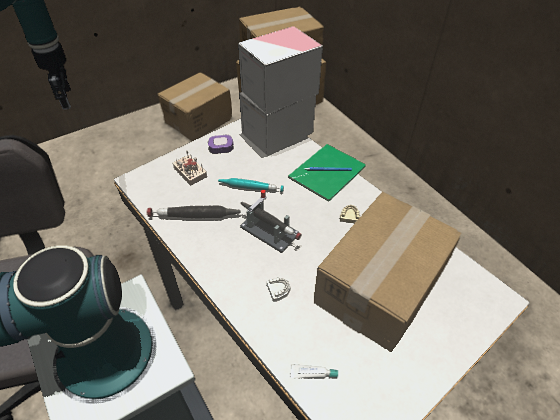

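View pics/top0.png

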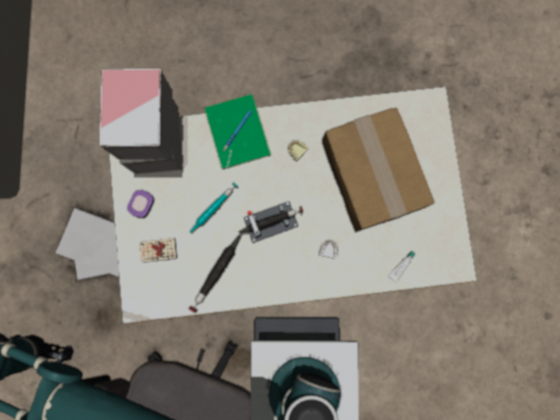

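View pics/wrist0.png

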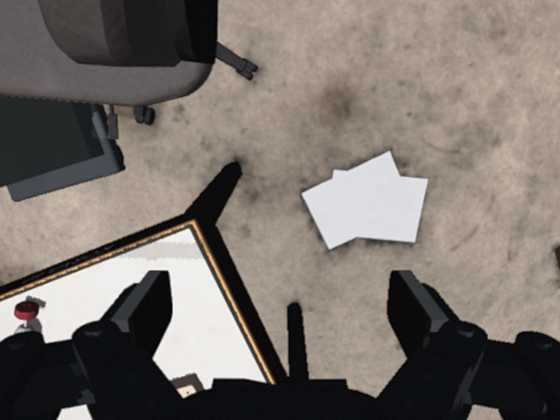

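The scene picture shows the rest with the black handpiece at (270,222), its red wheel at about (298,236) and the hasp knob at about (263,195). The white cast is at (278,289). The top picture shows the rest at (270,221), the wheel at (300,211), the knob at (249,213) and the white cast at (329,249). I'll zoom in next.

Run:
```python
from h import *
a=load('scene0');b=load('top0')
for t,c,(x0,x1,y0,y1) in(('s',a,(225,325,170,310)),('t',b,(180,360,180,280))):
    i=cv2.cvtColor(c['pixels'],cv2.COLOR_RGB2BGR)[y0:y1,x0:x1]
    k=4 
    cv2.imwrite(f'pics/crop_{t}.png',cv2.resize(i,None,fx=k,fy=k,interpolation=cv2.INTER_CUBIC))
for n,c in(('scene',a),('top',b)):
    P=cloud(c); hsv=cv2.cvtColor(c['pixels'],cv2.COLOR_RGB2HSV)
    red=((hsv[...,0]<8)|(hsv[...,0]>172))&(hsv[...,1]>130)&(hsv[...,2]>60)
    k,l,s,ce=cv2.connectedComponentsWithStats(red.astype(np.uint8))
    for j in range(1,k):
        if s[j,4]>5: print(n,s[j],ce[j].round(1),np.median(P[l==j],0).round(3))
    gr=(hsv[...,1]<60)&(P[...,2]>0.008)&(P[...,2]<0.04)&(hsv[...,2]>120)
    k,l,s,ce=cv2.connectedComponentsWithStats(gr.astype(np.uint8))
    for j in range(1,k):
        if s[j,4]>25: print(n,'white',s[j],ce[j].round(1),np.median(P[l==j],0).round(3))
```

```text
scene [261 190   5   4  14] [262.6 191.1] [0.526 0.164 0.096]
scene white [213 137  15   9 101] [220.  140.8] [0.561 0.498 0.025]
scene white [184 154  10   8  27] [187.9 157.1] [0.437 0.484 0.023]
scene white [173 158  34  22 213] [189.4 169.8] [0.413 0.417 0.022]
scene white [268 184   9   5  36] [272.1 186.3] [0.597 0.228 0.021]
scene white [153 208  15   7  65] [161.6 210.8] [0.277 0.307 0.027]
scene white [340 209  17  11  89] [349.6 214.6] [0.73  0.019 0.015]
scene white [267 278  24  21 315] [278.2 287. ] [ 0.424 -0.076  0.016]
scene white [299 365  32  13 290] [313.7 371. ] [ 0.376 -0.299  0.015]
top [248 212   3   3   7] [249.  212.7] [0.525 0.163 0.095]
top [153 244  10  11  43] [158.3 248.4] [0.425 0.432 0.044]
top white [288 140  21  21 150] [298.6 150.2] [0.73  0.017 0.016]
top white [224 187  10   9  36] [228.5 191.2] [0.599 0.231 0.02 ]
top white [132 195  16  17 210] [139.4 203. ] [0.561 0.499 0.025]
top white [140 238  37  25 482] [159.2 250.2] [0.417 0.425 0.022]
top white [319 240  19  19 271] [329.  249.1] [ 0.425 -0.075  0.018]
top white [391 256  22  21 167] [402.1 265.8] [ 0.376 -0.296  0.015]
top white [195 293  13  14  80] [199.6 298.7] [0.277 0.31  0.027]
```

View pics/crop_s.png

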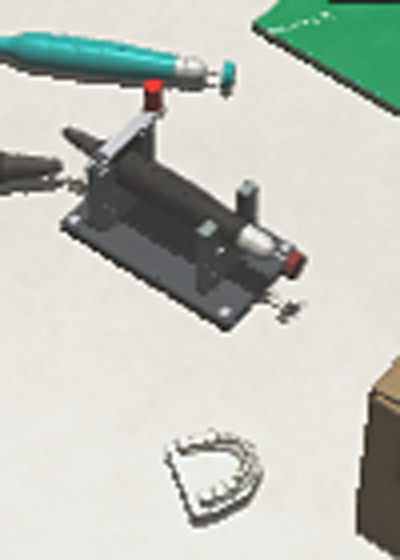

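View pics/crop_t.png

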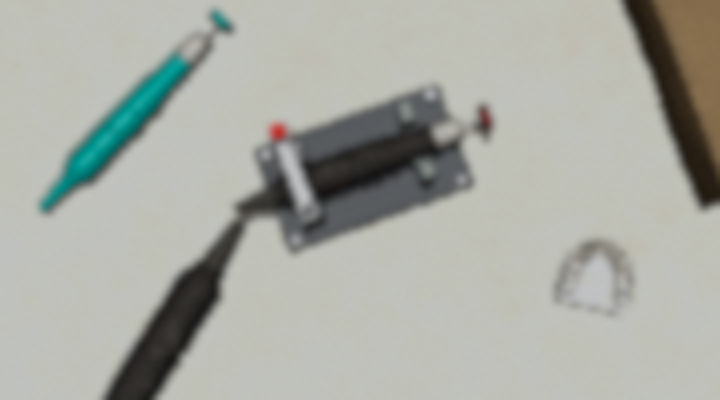

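Run:
```python
from h import *
b=load('top0'); a=load('scene0')
f=lambda x,y:(180+x/4-.375,180+y/4-.375)
S=[onz(b,*f(*p),0.01) for p in((432,95),(463,180),(295,240),(266,155))]
S=np.array(S);print(S.round(4));m=S.mean(0)
yr=(S[2]+S[3]-S[0]-S[1]);print('mid',m,'yang',np.degrees(np.arctan2(yr[1],yr[0])))
xr=S[0]+S[3]-S[1]-S[2];print('xang',np.degrees(np.arctan2(xr[1],xr[0])))
print('pin',onz(b,*f(310,213),0.0735),'knob',onz(b,249,212.7,0.096))
print('wheel',onz(b,*f(486,121),0.05),'tail',onz(b,*f(243,210),0.05))
# carton
P=cloud(b); q=(P[...,2]>0.15)&(P[...,2]<0.3)&(P[...,1]<0)
q=cv2.morphologyEx(q.astype(np.uint8),cv2.MORPH_OPEN,np.ones((5,5)))
cs,_=cv2.findContours(q,cv2.RETR_EXTERNAL,cv2.CHAIN_APPROX_NONE);c=max(cs,key=cv2.contourArea)
z=np.median(P[q>0][:,2]);print('carton z',z,np.percentile(P[q>0][:,2],[5,95]))
for u,v in cv2.boxPoints(cv2.minAreaRect(c)): print((u,v),onz(b,u,v,z).round(3))
s=bot.read_state();M=R.from_rotvec(s['tcp_rot']).as_matrix();print(M.round(3))
```

```text
[[0.5644 0.0502 0.01  ]
 [0.4993 0.0263 0.01  ]
 [0.4529 0.1535 0.01  ]
 [0.5175 0.1763 0.01  ]]
mid [0.50852259 0.1015692  0.01      ] yang 110.21782696991254
xang 19.819564232728737
pin [0.46884435 0.13998882 0.0735    ] knob [0.52543485 0.16326649 0.096     ]
wheel [0.5399878  0.01060454 0.05      ] tail [0.47247458 0.19046537 0.05      ]
carton z 0.16163531916524554 [0.15530475 0.16904449]
(np.float32(323.10196), np.float32(131.40482)) [ 0.751 -0.046  0.162]
(np.float32(395.72928), np.float32(103.16086)) [ 0.835 -0.254  0.162]
(np.float32(434.5577), np.float32(203.00537)) [ 0.549 -0.357  0.162]
(np.float32(361.9304), np.float32(231.24933)) [ 0.469 -0.153  0.162]
[[-0.968  0.252 -0.   ]
 [ 0.252  0.968 -0.002]
 [ 0.    -0.002 -1.   ]]
```

```bash
cat >> h.py <<'E'
def go(x,y,z,xang):
    """tool-axis shift (mm) and turn (deg) from current commanded(~measured) pose to target, tool down"""
    s=bot.read_state();M=R.from_rotvec(s['tcp_rot']).as_matrix()
    d=M.T@(np.array([x,y,z])-s['tool_pos'])*1000
    cur=np.degrees(np.arctan2(M[1,0],M[0,0])); t=-(xang-cur); t=(t+180)%360-180
    print('shift',d.round(1),'turn',round(t,1),'cur xang',round(cur,1),'pos',s['tool_pos'].round(4)); return d,t
E
python3 - <<'E'
from h import *
w=load('wrist0');s=bot.read_state();M=R.from_rotvec(s['tcp_rot']).as_matrix()
A=att(w);print((M.T@A).round(3),M.T@(np.array(w['xyz'])-s['tool_pos']))
for uv in((280,210),(280,30),(280,330)): print(uv,M.T@(onz(w,*uv,0.05)-s['tool_pos']))
go(0.46,0.085,0.25,20)
a=load('scene0');P=cloud(a)
for uv in((380,200),(420,240),(395,250),(430,215),(445,240),(346,295)): print(uv,P[uv[1],uv[0]].round(3))
b=load('top0');P=cloud(b)
for uv in((340,140),(380,120),(350,200),(380,200),(420,200),(375,160),(300,250),(250,260)): print(uv,P[uv[1],uv[0]].round(3))
E
```

```text
[[-0.001  0.96   0.281]
 [ 1.     0.001  0.   ]
 [-0.     0.281 -0.96 ]] [ 0.07124488 -0.00022607 -0.14302168]
(280, 210) [-0.02409361  0.0003899   0.18021805]
(280, 30) [0.1282551  0.00051932 0.18022512]
(280, 330) [-0.15144461  0.00029784  0.18021211]
shift [-423.7 -476.3  -19. ] turn 145.4 cur xang 165.4 pos [0.17   0.6527 0.2302]
(380, 200) [ 0.728 -0.075  0.162]
(420, 240) [ 0.725 -0.221  0.159]
(395, 250) [ 0.653 -0.212  0.163]
(430, 215) [ 1.583  0.26  -0.746]
(445, 240) [ 0.776 -0.252  0.159]
(346, 295) [ 0.502 -0.23   0.127]
(340, 140) [ 0.725 -0.093  0.168]
(380, 120) [ 0.785 -0.208  0.161]
(350, 200) [ 0.557 -0.122  0.151]
(380, 200) [ 0.556 -0.204  0.163]
(420, 200) [ 0.556 -0.315  0.166]
(375, 160) [ 0.669 -0.192  0.164]
(300, 250) [0.423 0.012 0.001]
(250, 260) [0.391 0.163 0.007]
```

Call:
{"name": "move_arm", "arguments": {"steps": [[-24,-26,0,8,100],[-48,-53,-2,16,100],[-72,-80,-3,24,100],[-96,-108,-4,32,100],[-120,-135,-5,40,100],[-144,-162,-6,48,100],[-168,-190,-7,56,100],[-192,-217,-8,65,100],[-216,-244,-9,73,100],[-240,-271,-10,81,100],[-264,-298,-11,90,100],[-288,-325,-12,98,100],[-312,-352,-13,106,100],[-336,-379,-14,115,100],[-360,-406,-15,123,100],[-384,-433,-16,131,100],[-408,-460,-18,140,100],[-424,-476,-19,145,90],[-424,-476,-19,145,70],[-424,-476,-19,145,45]]}}

```text
time: 2.15
tool_pos: [0.4602, 0.0856, 0.25]
tcp_rot: [-3.091, -0.556, 0.001]
wrist_force: [0.2, -0.4, -0.0]
width: 0.58
```

Run:
```python
from h import *
s=bot.read_state();print(s['time'],s['tool_pos'],s['width'],s['q'])
snap('wrist','w1')
```

```text
2.15 [0.46016388 0.08555908 0.24995315] 0.5802173785128081 [ 1.30170871e-01 -1.47521853e-01  2.00341215e+00  6.12167711e-04
  1.28661568e+00  1.34474939e+00]
```

View pics/w1.png

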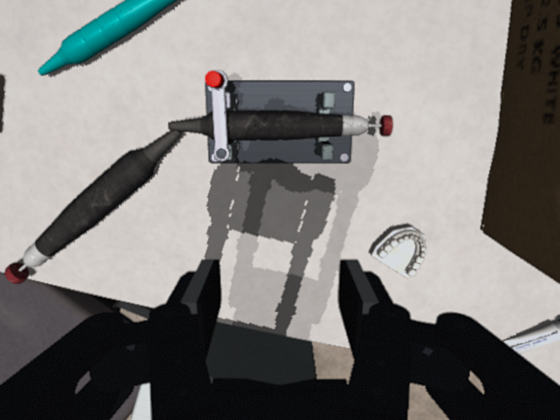

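The wrist picture shows the knob at (214,78), the pin at (221,153), the wheel's end at (393,125), the tail at (170,126) and the white cast at about (400,250). The bar lies shut across the tail post.

```bash
cat >> h.py <<'E'
def tri(*obs):
    A=np.zeros((3,3));b=np.zeros(3)
    for c,u,v in obs:
        o,d=ray(c,u,v);d=d/np.linalg.norm(d);Q=np.eye(3)-np.outer(d,d);A+=Q;b+=Q@o
    p=np.linalg.solve(A,b); return p,[round(float(np.linalg.norm(np.cross(p-ray(c,u,v)[0],ray(c,u,v)[1]/np.linalg.norm(ray(c,u,v)[1]))))*1000,1) for c,u,v in obs]
E
python3 - <<'E'
from h import *
w=load('w1');b=load('top0');a=load('scene0');P=cloud(w)
hsv=cv2.cvtColor(w['pixels'],cv2.COLOR_RGB2HSV)
red=((hsv[...,0]<8)|(hsv[...,0]>172))&(hsv[...,1]>130)&(hsv[...,2]>60)
k,l,s,ce=cv2.connectedComponentsWithStats(red.astype(np.uint8))
for j in range(1,k):
    if s[j,4]>20: print(s[j],ce[j].round(1),np.median(P[l==j],0).round(4))
print('knob tri',tri((w,214,78.5),(b,249,212.4),(a,262.6,190.5)))
print('knob',onz(w,214,78.5,.098),'pin',onz(w,221,153.5,.0735), 'pin tri',tri((w,221,153.5),(b,257,233)))
f=lambda x,y:(180+x/4-.375,180+y/4-.375); g=lambda x,y:(225+x/4-.375,170+y/4-.375)
print('wheel tri',tri((w,391,125),(b,*f(487,120)),(a,*g(293,263))))
print('tail tri',tri((w,170,125.5),(b,*f(242,210)),(a,*g(66,131))))
print('wheel',onz(w,393,125,.05),'tail',onz(w,170,125.5,.05))
# sleeve edges at several columns
gray=w['pixels'].astype(int).sum(2)
for u in(240,270,300): print(u,[ (v,gray[v,u]) for v in range(90,160,3)])
for u in(240,255,270,285,300): print(u,P[126,u].round(4),onz(w,u,125,.06).round(4))
# corners of plate z=.01
for uv in((208,81),(353,81),(353,162),(209,162)): print('corner',onz(w,*uv,.01).round(4))
# cast
m=(P[...,2]>.012)&(P[...,2]<.035); 
m[:, :360]=0;m[:,440:]=0;m[:210]=0;m[285:]=0
q=P[m];print('cast',q.min(0),q.max(0),(np.percentile(q,2,0)+np.percentile(q,98,0))/2,m.sum())
rc=cv2.minAreaRect(q[:,:2].astype(np.float32)*1000);print(rc)
# carton left edge
print(dep(w,530,100),dep(w,530,200))
E
```

```text
[205  71  17  17 221] [213.2  78.7] [0.5259 0.1638 0.0977]
[383 116   9  19 128] [386.9 125.1] [0.542  0.0134 0.0587]
[  5 266  19  17 128] [ 12.  276.2] [0.246  0.332  0.0296]
knob tri (array([0.52611348, 0.16307843, 0.09892935]), [0.1, 0.1, 0.1])
knob [0.52619369 0.16320126 0.098     ] pin [0.46893907 0.14278124 0.0735    ] pin tri (array([0.4687454 , 0.14152633, 0.07402782]), [1.2, 1.2])
wheel tri (array([0.54170384, 0.00957886, 0.05453144]), [2.1, 1.6, 0.5])
tail tri (array([0.47287427, 0.19336342, 0.05451669]), [2.9, 2.6, 0.5])
wheel [0.54454215 0.00573    0.05      ] tail [0.47304314 0.19735932 0.05      ]
240 [(90, np.int64(293)), (93, np.int64(242)), (96, np.int64(229)), (99, np.int64(227)), (102, np.int64(229)), (105, np.int64(256)), (108, np.int64(232)), (111, np.int64(70)), (114, np.int64(98)), (117, np.int64(125)), (120, np.int64(149)), (123, np.int64(176)), (126, np.int64(173)), (129, np.int64(143)), (132, np.int64(134)), (135, np.int64(115)), (138, np.int64(59)), (141, np.int64(206)), (144, np.int64(199)), (147, np.int64(161)), (150, np.int64(213)), (153, np.int64(212))
[... 1067 characters left out ...]
(213)), (159, np.int64(209))]
240 [0.496  0.1355 0.0652] [0.4963 0.1362 0.06  ]
255 [0.5003 0.1233 0.0629] [0.5009 0.1237 0.06  ]
270 [0.505  0.1109 0.0639] [0.5055 0.1112 0.06  ]
285 [0.5095 0.0986 0.0636] [0.5101 0.0988 0.06  ]
300 [0.5141 0.0862 0.0629] [0.5147 0.0863 0.06  ]
corner [0.5216 0.1839 0.01  ]
corner [0.5716 0.049  0.01  ]
corner [0.4969 0.0171 0.01  ]
corner [0.4445 0.1584 0.01  ]
cast [ 0.39693912 -0.09951729  0.01200201] [ 0.45439203 -0.04138272  0.02791485] [ 0.42670431 -0.06890926  0.01978006] 1890
((427.91278076171875, -73.48171997070312), (57.57876968383789, 52.02974319458008), 77.3398208618164)
[ 0.61003145 -0.09869835  0.06188377] [ 0.52860439 -0.12755508  0.08630882]
```

Run:
```python
from h import *
d,t=go(0.526,0.163,0.082,20)
s=bot.read_state();M=R.from_rotvec(s['tcp_rot']).as_matrix();
pin=np.array([.469,.142])
for k in range(0,95,8):
    a=np.radians(20+k); p=pin+.0607*np.array([np.cos(a),np.sin(a)])
    q=M.T@np.array([*(p-np.array([.526,.163])),0])*1000
    print(k,q.round(0), -k)
```

```text
shift [ 89.  -48.9 167.9] turn 0.5 cur xang 20.5 pos [0.4599 0.0861 0.2499]
0 [-0.  0. -0.] 0
8 [-1. -8.  0.] -8
16 [ -2. -17.   0.] -16
24 [ -5. -24.   0.] -24
32 [ -9. -32.   0.] -32
40 [-14. -39.   0.] -40
48 [-20. -45.   0.] -48
56 [-26. -50.   0.] -56
64 [-34. -55.   0.] -64
72 [-42. -58.   0.] -72
80 [-50. -60.   0.] -80
88 [-58. -61.   0.] -88
```

Call:
{"name": "move_arm", "arguments": {"steps": [[30,-16,10,0,35],[60,-32,20,0,30],[89,-49,30,0,30],[89,-49,60,0,30],[89,-49,90,0,30],[89,-49,120,0,30],[89,-49,145,0,30],[89,-49,160,0,30],[89,-49,170,0,30],[89,-49,170,0,30]]}}

```text
time: 3.2
tool_pos: [0.5257, 0.163, 0.0792]
tcp_rot: [3.092, 0.558, -0.003]
wrist_force: [-0.6, -0.4, 0.2]
width: 0.302
```

Run:
```python
from h import *
go(0.526,0.163,0.08,20); print(bot.read_state()['wrist_force'])
snap('wrist','w2')
```

```text
shift [ 0.2  0.1 -0.8] turn 0.5 cur xang 20.5 pos [0.5257 0.163  0.0792]
[-0.61370569 -0.39891212  0.1915052 ]
```

View pics/w2.png

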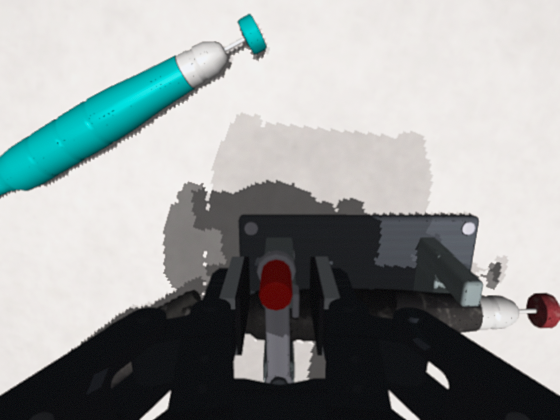

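The knob stands between the open fingers at (277,285). Next I swing it round the arc.

Call:
{"name": "move_arm", "arguments": {"steps": [[0,-4,0,-4,30],[-1,-8,0,-8,30],[-1,-12,0,-12,30],[-2,-17,0,-16,30],[-4,-21,0,-20,30],[-5,-24,0,-24,30],[-9,-32,0,-32,30],[-14,-39,0,-40,30],[-20,-45,0,-48,30],[-26,-50,0,-56,30],[-34,-55,0,-64,30],[-42,-58,0,-72,30],[-50,-60,0,-80,30],[-58,-61,0,-88,30],[-61,-61,0,-91,30],[-61,-61,0,-91,30]]}}

```text
time: 4.85
tool_pos: [0.4495, 0.1991, 0.0822]
tcp_rot: [1.769, 2.594, 0.005]
wrist_force: [-0.1, 0.0, 0.7]
width: 0.3
```

Run:
```python
from h import *
print(bot.read_state()['wrist_force'],bot.read_state()['q'])
snap('wrist','w3')
go(0.508,0.1035,0.18,110.2)
```

```text
[-0.1484931   0.03889373  0.72434713] [ 3.66275320e-01  6.20079218e-02  2.13484467e+00  8.65181247e-05
  9.41176648e-01 -7.55289275e-03]
shift [-110.3   20.   -97.9] turn 1.1 cur xang 111.3 pos [0.4496 0.1991 0.082 ]
```

View pics/w3.png

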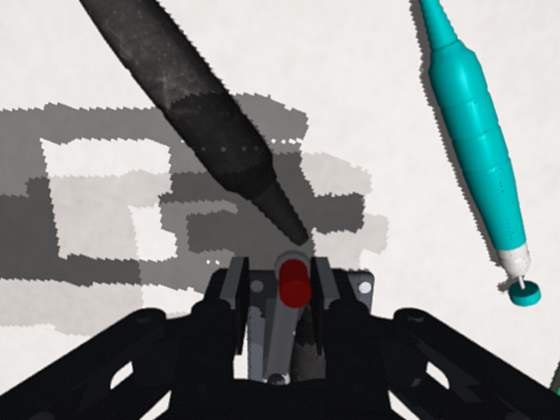

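Call:
{"name": "move_arm", "arguments": {"steps": [[0,0,-30,0,32],[0,0,-60,0,40],[0,0,-98,0,60],[-35,6,-98,0,80],[-70,13,-98,0,100],[-110,20,-98,1,100],[-110,20,-98,1,100],[-110,20,-98,1,100]]}}

```text
time: 5.7
tool_pos: [0.5079, 0.1029, 0.1789]
tcp_rot: [1.797, 2.577, 0.001]
wrist_force: [0.4, -0.3, -0.5]
width: 1.001
```

Run:
```python
from h import *
snap('wrist','w4');snap('top','t4')
b=load('top0');c=load('t4')
x=np.hstack([cv2.resize(cv2.cvtColor(load(n)['pixels'],cv2.COLOR_RGB2BGR)[180:280,180:280],None,fx=4,fy=4,interpolation=cv2.INTER_CUBIC) for n in('top0','t4')])
cv2.imwrite('pics/cmp4.png',x)
go(0.508,0.1035,0.029,110.2)
```

```text
shift [ -0.9   0.9 149.5] turn 0.2 cur xang 110.4 pos [0.5069 0.104  0.1785]
```

View pics/w4.png

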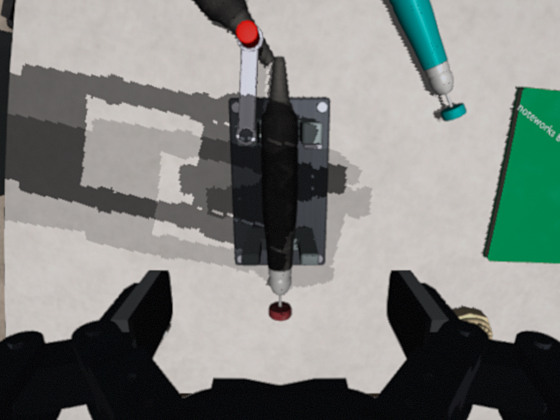

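View pics/cmp4.png

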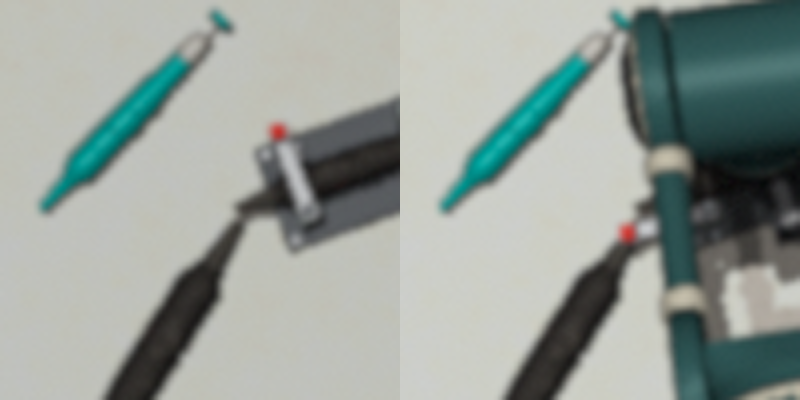

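The hasp is open at about 1.6 rad. The handpiece still lies straight in the rest, with its axis at column ~280. Next I descend and grip.

Call:
{"name": "move_arm", "arguments": {"newtons": 50, "steps": [[-1,0,40,0,100],[-1,0,80,0,100],[-1,0,115,0,100],[-1,0,140,0,100],[-1,0,150,0,100],[-1,0,150,0,60],[-1,0,150,0,30],[-1,0,150,0,10],[-1,0,150,0,10],[-1,0,150,0,10],[-1,0,150,0,10],[-1,0,150,0,10]]}}

```text
time: 7.0
tool_pos: [0.509, 0.1028, 0.0301]
tcp_rot: [1.792, 2.578, 0.004]
wrist_force: [-0.7, 0.1, 5.9]
width: 0.307
```

Call:
{"name": "move_arm", "arguments": {"steps": [[0,0,-10,0,10],[0,0,-20,0,10],[0,0,-35,0,10],[0,0,-60,0,10],[0,0,-90,0,10],[0,0,-120,0,10],[0,0,-150,0,10],[0,0,-180,0,10],[0,0,-200,0,10],[0,0,-200,0,10],[0,0,-200,0,10]]}}

```text
time: 8.1
tool_pos: [0.5072, 0.1024, 0.2283]
tcp_rot: [1.793, 2.579, 0.0]
wrist_force: [-1.0, -0.3, -3.0]
width: 0.31
```

Run:
```python
from h import *
snap('wrist','w5');snap('scene','s5');print(bot.read_state()['wrist_force'],bot.read_state()['width'])
```

```text
[ 0.34140289 -0.07358065 -1.90227802] 0.31015419809189737
```

View pics/w5.png

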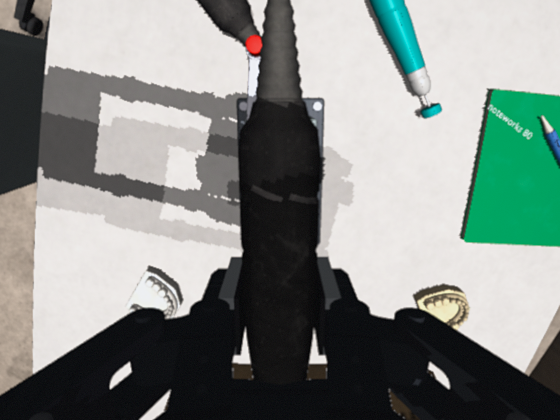

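View pics/s5.png

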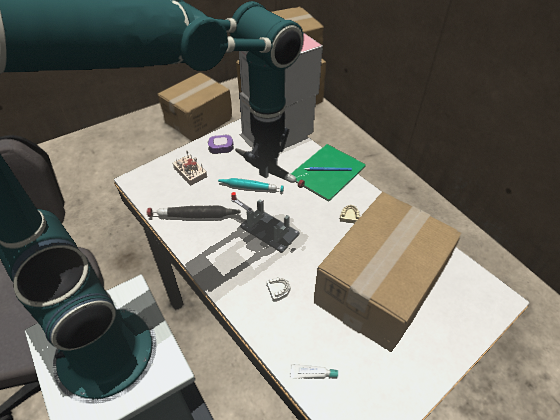

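Run:
```python
from h import *
a=load('s5');b=load('top0')
f=lambda c,x0,x1,y0,y1,k:cv2.resize(cv2.cvtColor(c['pixels'],cv2.COLOR_RGB2BGR)[y0:y1,x0:x1],None,fx=k,fy=k,interpolation=cv2.INTER_CUBIC)
cv2.imwrite('pics/ca.png',f(a,300,480,180,360,3));cv2.imwrite('pics/cb.png',f(b,310,450,95,245,4))
```

```text
(no output)
```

View pics/ca.png

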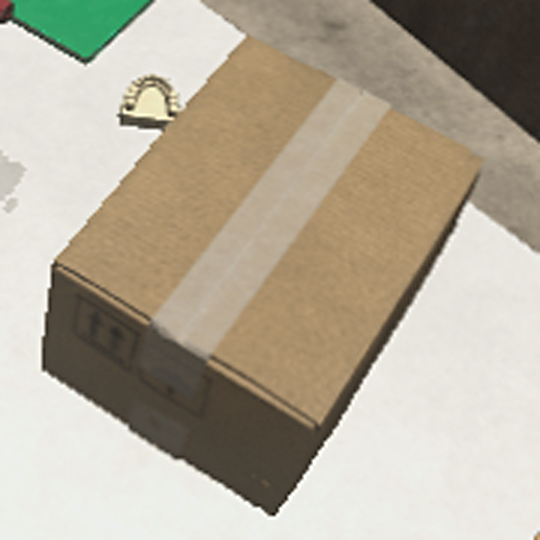

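View pics/cb.png

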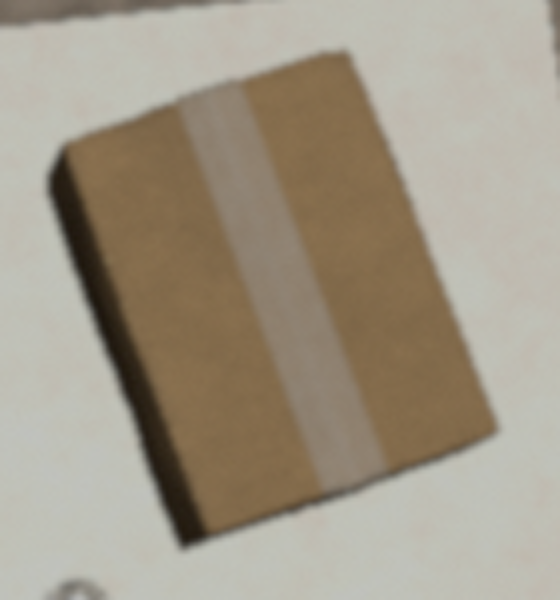

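Run:
```python
from h import *
a=load('s5');b=load('top0')
L=tri((b,361,228),(a,318.2,268.2));Rr=tri((b,433.5,202),(a,406.5,322.5));print(L,Rr)
l,r=L[0],Rr[0];e=r-l;n=np.array([-e[1],e[0]]);n=n/np.linalg.norm(n);print('normal',n,np.degrees(np.arctan2(n[1],n[0])),'mid',(l+r)/2,np.linalg.norm(e))
z=(l[2]+r[2])/2
for t in(.25,.5):
  E=l+e*t; print(t,'edge pt',E)
s=bot.read_state();print(s['q'],s['tool_pos'])
```

```text
(array([ 0.47959077, -0.15242703,  0.15169398]), [1.3, 1.3]) (array([ 0.55377153, -0.35723126,  0.15198604]), [1.2, 1.2])
normal [0.94022543 0.3405527 ] 19.91055132775246 mid [ 0.51668115 -0.25482915  0.15184001] 0.217824789266131
0.25 edge pt [ 0.49813596 -0.20362809  0.15176699]
0.5 edge pt [ 0.51668115 -0.25482915  0.15184001]
[ 1.51138985e-01 -3.26198325e-02  1.94206128e+00 -3.31193956e-05
  1.23534401e+00 -2.04861569e-01] [0.50614234 0.10226182 0.22641191]
```

Run:
```python
from h import *
go(0.4474,-0.210,0.205,20)
```

```text
shift [-272.2 -163.8   21.8] turn 90.4 cur xang 110.4 pos [0.5061 0.1023 0.2264]
```

Call:
{"name": "move_arm", "arguments": {"steps": [[-15,-9,0,5,10],[-35,-21,0,11,10],[-55,-33,1,18,10],[-76,-46,3,25,10],[-97,-58,5,32,10],[-118,-71,7,39,10],[-139,-84,9,46,10],[-160,-96,11,53,10],[-181,-109,13,60,10],[-202,-122,15,67,10],[-223,-134,17,74,10],[-244,-147,19,81,10],[-262,-158,21,87,10],[-272,-164,22,90,10],[-272,-164,22,90,10],[-272,-164,22,90,10]]}}

```text
time: 9.8
tool_pos: [0.4482, -0.2089, 0.2054]
tcp_rot: [-3.09, -0.558, 0.002]
wrist_force: [0.4, 0.6, -2.3]
width: 0.311
```

Run:
```python
from h import *
snap('wrist','w6');snap('scene','s6');s=bot.read_state();print(s['wrist_force'],s['torque'],s['width'])
go(0.4474,-0.210,0.104,20)
```

```text
[ 0.75550347  0.37712047 -2.37975142] [-0.01044266 -0.00643587  0.01550294] 0.3119820970957304
shift [ -1.6   0.9 102. ] turn 0.5 cur xang 20.5 pos [ 0.4486 -0.2087  0.206 ]
```

View pics/w6.png

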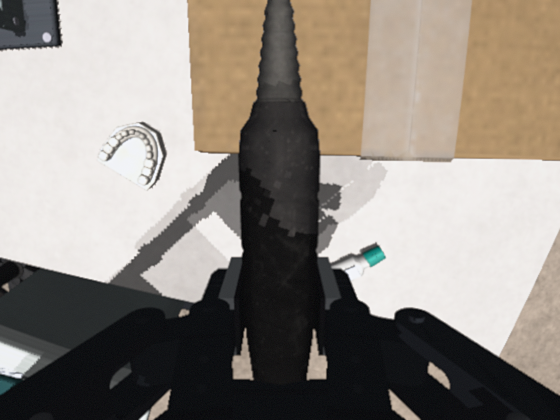

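View pics/s6.png

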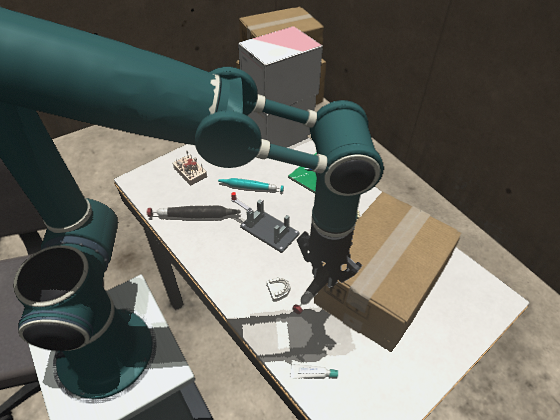

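Run:
```python
from h import *
w=load('w6');s=bot.read_state();M=R.from_rotvec(s['tcp_rot']).as_matrix()
for z in(.15,.155,.16,.165): print(z,M.T@(onz(w,220,153,z)-s['tool_pos']))
P=cloud(w)
for uv in((220,100),(220,140),(330,140),(520,100),(530,140)): print(P[uv[1],uv[0]].round(4))
for v in range(0,250,20): print(v,(M.T@(P[v,280]-s['tool_pos'])).round(4))
```

```text
0.15 [ 0.04435689 -0.03172387  0.0559943 ]
0.155 [ 0.04502574 -0.03091276  0.05099347]
0.16 [ 0.04569458 -0.03010165  0.04599264]
0.165 [ 0.04636343 -0.02929053  0.04099181]
[ 0.5059 -0.1565  0.1615]
[ 0.4874 -0.1626  0.1616]
[ 0.5066 -0.2142  0.1626]
[ 0.5596 -0.2959  0.1632]
[ 0.5443 -0.3118  0.162 ]
0 [ 0.1001  0.0006 -0.0241]
20 [ 0.0945  0.0006 -0.0244]
40 [ 0.0888  0.0006 -0.0251]
60 [ 0.083   0.0006 -0.0265]
80 [ 0.0773  0.0006 -0.0264]
100 [ 0.0714  0.0006 -0.0276]
120 [ 0.0657  0.0006 -0.0304]
140 [ 0.06    0.0005 -0.0324]
160 [ 0.0541  0.0005 -0.0331]
180 [ 0.0481  0.0005 -0.0332]
200 [ 0.0423  0.0005 -0.0349]
220 [ 0.0354  0.0005 -0.0334]
240 [ 0.0285  0.0005 -0.0325]
```

Call:
{"name": "move_arm", "arguments": {"newtons": 30, "steps": [[0,0,15,0,10],[0,0,30,0,10],[0,0,42,0,10],[0,0,48,0,10],[0,0,53,0,10],[0,0,57,0,10],[0,0,60,0,10],[0,0,63,0,10],[0,0,66,0,10],[0,0,69,0,10],[0,0,69,0,10]]}}

```text
time: 11.0
tool_pos: [0.4481, -0.2099, 0.1381]
tcp_rot: [3.092, 0.557, -0.002]
wrist_force: [-6.8, 0.6, 6.7]
width: 0.307
```

```bash
cat > tilt.py <<'E'
from h import *
import sys
t=sys.argv[1]
w=snap('wrist',t);s=bot.read_state();M=R.from_rotvec(s['tcp_rot']).as_matrix()
print(s['time'],s['tool_pos'].round(4),s['wrist_force'].round(1),s['torque'].round(2),s['width'])
P=(cloud(w)-s['tool_pos'])@M
m=(abs(P[...,1])<.004)&(P[...,2]<0)&(P[...,0]>.03)&(P[...,2]>-.12)
q=P[m];print('n',len(q))
for a in np.arange(.03,.11,.008):
    k=(q[:,0]>a)&(q[:,0]<a+.008)
    if k.sum(): print(a.round(3),np.median(q[k][:,2]).round(4),k.sum())
k=(q[:,0]>.02)&(q[:,0]<.05);
if k.sum()>10: print('body slope deg',np.degrees(np.arctan(np.polyfit(q[k][:,0],-q[k][:,2],1)[0])))
E
python3 tilt.py w7
```

```text
11.05 [ 0.448  -0.21    0.1381] [-6.6 -0.2  5.9] [0.18 0.61 0.07] 0.3090872278020527
n 8468
0.03 -0.0478 668
0.038 -0.0512 774
0.046 -0.0537 942
0.054 -0.0537 1083
0.062 -0.0537 1153
0.07 -0.0556 1267
0.078 -0.0576 1445
0.086 -0.0593 1136
body slope deg 21.51384745531196
```

View pics/w7.png

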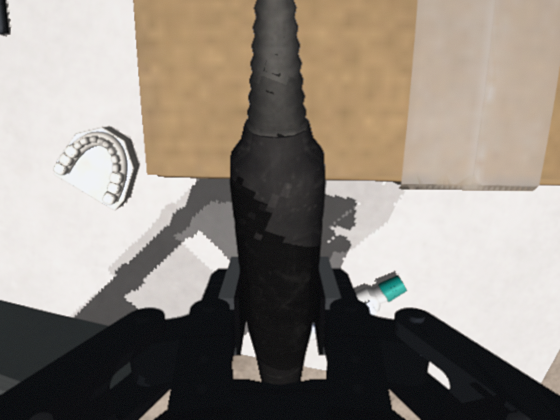

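It pivots as planned, to about 21° at low force. I'll keep going.

Call:
{"name": "move_arm", "arguments": {"steps": [[0,0,3,0,10],[0,0,6,0,10],[0,0,9,0,10],[0,0,12,0,10],[0,0,15,0,10],[0,0,18,0,10],[0,0,20,0,10],[0,0,20,0,10]]}}

```text
time: 11.85
tool_pos: [0.4503, -0.2107, 0.1192]
tcp_rot: [3.089, 0.556, 0.005]
wrist_force: [-3.2, 0.1, 6.2]
width: 0.305
```

```bash
python3 tilt.py w8
```

```text
11.9 [ 0.4502 -0.2107  0.1193] [-1.8 -0.2  6.7] [ 0.1  -0.1   0.01] 0.3077298899010328
n 11632
0.03 -0.0683 709
0.038 -0.0717 1215
0.046 -0.0742 1342
0.054 -0.0798 1707
0.062 -0.0851 2443
0.07 -0.0888 2450
0.078 -0.0862 369
0.086 -0.0426 1073
0.094 -0.0426 324
body slope deg 21.599800945129385
```

View pics/w8.png

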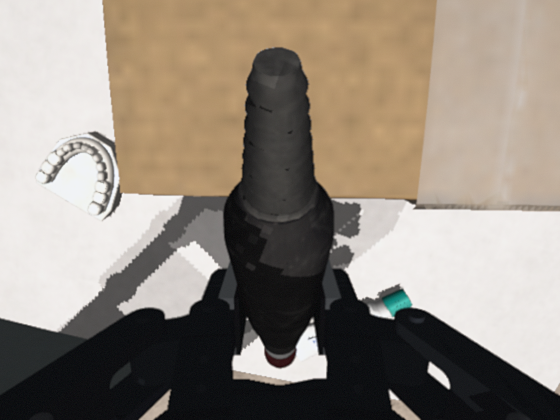

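Call:
{"name": "move_arm", "arguments": {"newtons": 70, "steps": [[0,0,0,0,10],[0,0,0,0,10],[0,0,-8,0,10],[0,0,-18,0,10],[0,0,-30,0,10],[0,0,-45,0,10],[0,0,-60,0,10],[0,0,-75,0,10],[0,0,-85,0,10],[0,0,-85,0,10],[0,0,-85,0,10]]}}

```text
time: 13.0
tool_pos: [0.4486, -0.2096, 0.2024]
tcp_rot: [3.092, 0.556, 0.0]
wrist_force: [-0.1, 0.1, -1.9]
width: 0.308
```

```bash
python3 tilt.py w9
python3 - <<'E'
from h import *
snap('scene','s9')
# cast from several wrist views
for t in('w1','w6','w7','w8','w9'):
    w=load(t);P=cloud(w);m=(P[...,2]>.010)&(P[...,2]<.032)&(abs(P[...,0]-.428)<.045)&(abs(P[...,1]+.073)<.045)
    q=P[m]; print(t,m.sum(),cv2.minAreaRect(q[:,:2].astype(np.float32)*1000))
go(0.479,-0.012,0.20,50)
E
```

```text
13.05 [ 0.4482 -0.2094  0.2017] [ 0.5  0.3 -2.5] [-0.03  0.06 -0.01] 0.30913652148628873
n 10655
0.03 -0.0675 696
0.038 -0.0712 1168
0.046 -0.0732 1323
0.054 -0.078 1615
0.062 -0.0832 2227
0.07 -0.0878 2956
0.078 -0.0868 670
body slope deg 22.310437102339222
w1 1933 ((428.0465393066406, -73.27120971679688), (58.04817199707031, 52.198482513427734), 77.3398208618164)
w6 2988 ((428.04302978515625, -74.29673767089844), (57.442867279052734, 52.34834289550781), 77.61231231689453)
w7 4480 ((428.0323791503906, -74.674560546875), (57.7340087890625, 52.9505729675293), 77.48729705810547)
w8 4969 ((428.14031982421875, -74.05564880371094), (57.83304214477539, 53.03068542480469), 79.28898620605469)
w9 3022 ((427.9810791015625, -74.15787506103516), (57.56566619873047, 52.40297317504883), 77.6441421508789)
shift [  97.9 -174.1    1.5] turn -29.6 cur xang 20.4 pos [ 0.448  -0.2093  0.2014]
```

View pics/w9.png

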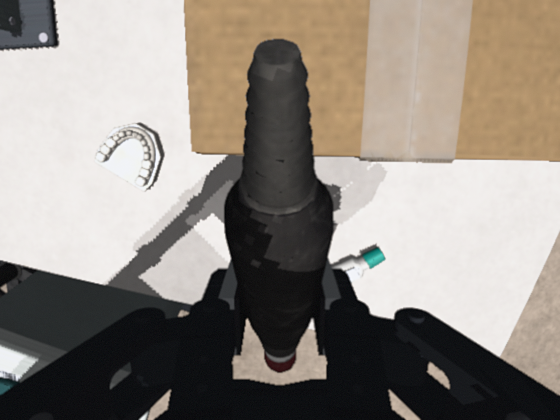

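View pics/s9.png

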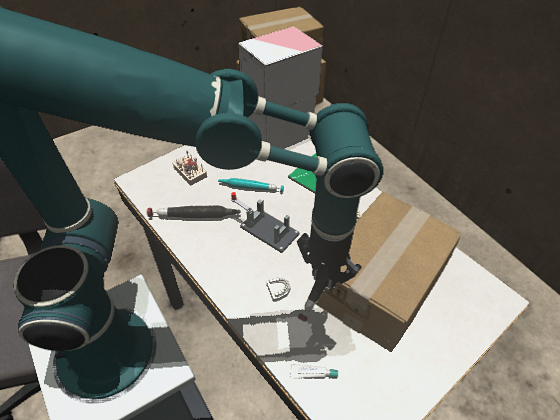

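Call:
{"name": "move_arm", "arguments": {"steps": [[8,-14,0,-2,10],[20,-36,0,-6,10],[34,-60,0,-10,10],[48,-85,0,-14,10],[62,-110,0,-18,10],[76,-135,0,-23,10],[88,-157,0,-27,10],[98,-174,0,-30,10],[98,-174,10,-30,10],[98,-174,25,-30,10],[98,-174,42,-30,10],[98,-174,58,-30,10],[98,-174,70,-30,10],[98,-174,74,-30,10],[98,-174,74,-30,10],[98,-174,74,-30,10]]}}

```text
time: 14.7
tool_pos: [0.4802, -0.0127, 0.1286]
tcp_rot: [2.843, 1.337, 0.001]
wrist_force: [-0.2, -0.2, -1.9]
width: 0.309
```

```bash
python3 tilt.py w10
python3 - <<'E'
from h import *
a=snap('scene','s10');b=snap('top','t10')
f=lambda c,x0,x1,y0,y1,k:cv2.resize(cv2.cvtColor(c['pixels'],cv2.COLOR_RGB2BGR)[y0:y1,x0:x1],None,fx=k,fy=k,interpolation=cv2.INTER_CUBIC)
cv2.imwrite('pics/s10c.png',f(a,210,360,160,320,4));cv2.imwrite('pics/t10c.png',f(b,220,370,180,290,5))
E
```

```text
14.75 [ 0.4805 -0.0126  0.129 ] [-0.1  0.4 -1.8] [0.01 0.   0.  ] 0.3041794145192838
n 10611
0.03 -0.0667 715
0.038 -0.0701 1191
0.046 -0.0723 1349
0.054 -0.0773 1625
0.062 -0.0823 2311
0.07 -0.0868 2912
0.078 -0.0853 508
body slope deg 21.460340347856448
```

View pics/s10c.png

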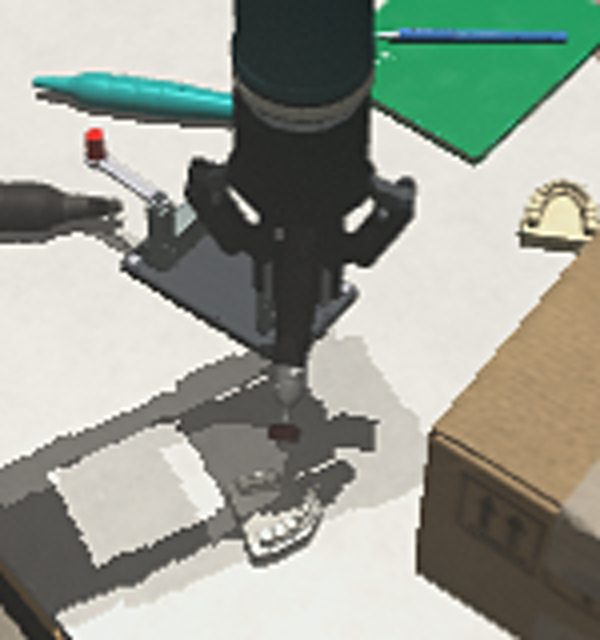

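View pics/t10c.png

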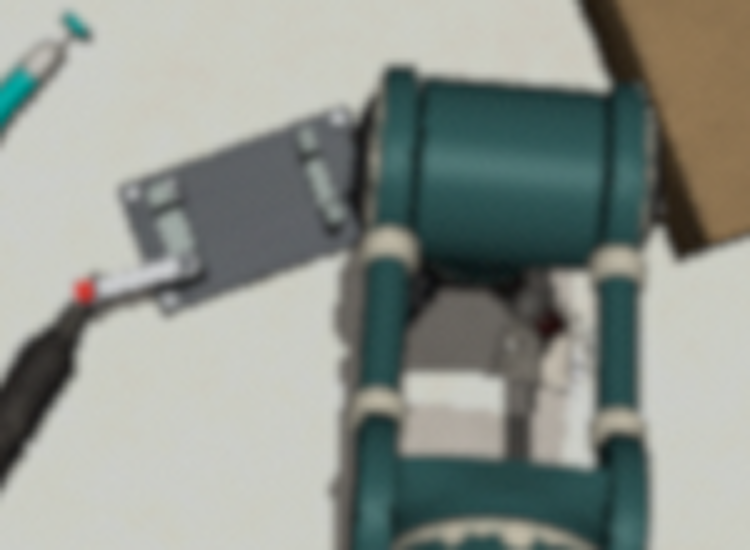

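View pics/w10.png

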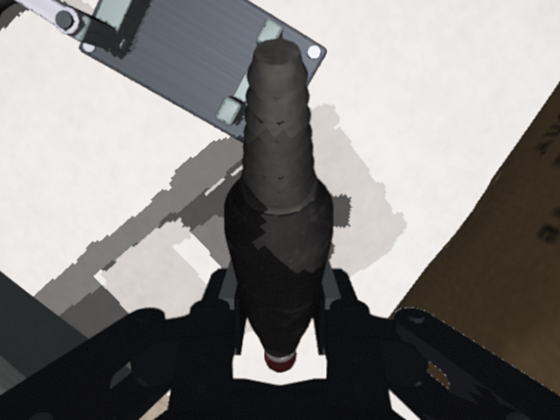

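Run:
```python
from h import *
a=load('s10');b=load('t10')
p=tri((a,280.7,267.9),(b,329.8,244.2));print('wheel',p, (p[0]-np.array([.428,-.0742,.027]))*1000)
P=cloud(a);print(dep(a,281,268),dep(a,280,284))
s=bot.read_state();print(s['time'],s['joint_vel'].round(4),s['tool_pos'],s['width'])
G=s['tool_pos']+[0,0,.02]; v=p[0]-G; print('incl',np.degrees(np.arctan2(-v[2],np.hypot(v[0],v[1]))),np.linalg.norm(v))
for n in('top0','t10'):
    c=load(n); print(n,[onz(c,u,v,.096) for u,v in(((249,212.4),) if n=='top0' else ((236.6,238),))])
```

```text
wheel (array([ 0.43593556, -0.07070131,  0.0859277 ]), [0.5, 0.5]) [ 7.93555714  3.49868616 58.92769923]
[ 0.43335877 -0.07492526  0.09266758] [ 0.43472726 -0.06966245  0.01344017]
14.85 [ 0.0031 -0.0005  0.0015  0.0002  0.0011 -0.0006] [ 0.48058155 -0.01249556  0.12923826] 0.3062804781900509
incl 40.79594438868194 0.09689892503139441
top0 [array([0.52630688, 0.16327779, 0.096     ])]
t10 [array([0.45209229, 0.19792143, 0.096     ])]
```

```bash
python3 -c "
from workcell import bot
print(bot.finish_job())"
```

```text
the job is handed in; nothing more can be done
None
```

I swung the hasp open, drew the handpiece up out of the rest and tipped it nose down. It finished held still over the white cast, and I handed the job in at about 15 s of the 48 s allowed. Handing in gives no verdict, so the figures below are from my own last checks.

The moves can't tilt the tool, so I tipped the handpiece by lowering its tail onto the top edge of the fixed carton. It pivoted in a light 30 N grip, and I then tightened to 70 N.

| Check | Measured | Required |
|---|---|---|
| Hasp opening | about 1.5 rad | at least 1.2 rad |
| Nose-down angle | about 41° | 30 to 60° |
| Height of handpiece middle | about 0.149 m | over 0.10 m |
| Wheel tip, sideways from cast middle | about 4 mm (wheel's centre measured 9 mm off) | under 30 mm |
| Wheel tip height | about 0.08 m | 0.042 to 0.117 m |

- **White cast:** it read within about 1.5 mm of the same place in five wrist views taken up to the tipping. I did not measure it again after the final move.
- **Bystanders:** I did not measure the tan cast, bur block or paste tube again. The arm never went close to the tan cast or the bur block, and the nose passed over near the tube at a safe height.
- **Disagreements:** the carton measured about 0.16 m high by depth and 0.152 m by two views, against "about 0.2 m" in the text. The depth figure matched how the pivot behaved. Two-view and depth readings of the wheel differed by about 7 mm in height, still well inside the limits.

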